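# Pack two jars in the carrier and hold the clamp tight

## Robot

A 6-joint arm with a two-finger parallel gripper is mounted at the origin on the work surface. World frame = base frame: x ahead of the robot, y to its left, z up, the work surface at z = 0. Lengths are in m, angles in rad, forces in N, time in s.
With the tool pointing down it reaches from about 0.275 to 0.825 m from the base axis. Payload 5.2 kg.
Tool frame: the origin (TCP) lies between the finger pads; the fingertips stand 8 mm ahead of it and the grasp point (between the pads) lies 11 mm behind it (arm.tcp_to_tips is the distance from the TCP to the fingertips, in m); z points along the fingers, y is the direction in which the jaws open and shut (so a half turn about z gives the same grasp; the last joint's range is limited). The gripper opens to 93 mm and grips with 3 to 60 N. Pads are 15 mm wide; open, the fingers measure 128 mm over their backs; the gripper's body (75 mm by 188 mm) begins 65 mm behind the grasp point.
Start: joints at [0.93, 0.259, 1.535, -0, 1.348, -0.203], TCP at [0.233, 0.498, 0.227] pointing down, gripper open.
Joint ranges: [-3.14, 3.14], [-0.91, 2.08], [0.19, 2.58], [-1.22, 4.36], [0.22, 2.71], [-3.12, 3.12]. Speed limits (rad/s): [2.57, 2.57, 3.14, 3.14, 3.14, 3.14].

## Interface

Orientations are given as a rotation vector (axis times angle).
In Python, from plant import arm gives the robot as it stands.
- The arm moves only by the tool send_rows, never from a script. Its argument "rows" is text: rows parted by semicolons, each of 7 numbers parted by spaces: the shift along the tool's x, y, z in cm, then the turn, a rotation vector about the tool's x, y, z in degrees, then the opening, from 0 (shut) to 1 (fully open). A call has 1 to 12 rows; each row is the pose to reach, as a shift and turn from the pose commanded when the call began, along the tool's axes at that moment; what a row does not reach only later rows make up. A row lasts 1/10 s, in which the tool goes at most 50 mm and 8.59 degrees, less where a joint would pass 70% of its speed; a pose out of reach is approached as far as the arm can. A call with a gripper value outside its range is refused whole. The fingers move at their own pace and stop on an object; "squeeze" is the grip in N (left out, the last holds). Time passes only in rows, so rows that repeat a pose let the fingers close. It gives the time, the measured TCP pose, the force and the opening at its end, in the units of the state.
- arm.observe(): the state, without advancing time (a new reading comes with each control period).
- arm.read_camera(name): name is "side" or "top" or "wrist"; returns a dict with "image" (480x640x3 uint8, red, green, blue), "K" (3x3 intrinsics, pixels), "R" (3x3) and "t" (3): a world point X has camera coordinates R X + t; the wrist camera has in their place "T_tool_cam" (4x4, takes a point from camera to tool coordinates, whose origin is the TCP and whose axes are the flange's). Camera axes: x right, y down, z forward; pixel columns grow to the right and rows downward; lengths in m; the calibration is good to about 2 mm. A picture is of the moment at which its call begins: read the wrist's pose just before it. There is no depth.
- arm.sign_off(): hands the job in, once; it reports no verdict.
The state is a dict: "clock": time; "joint_positions": joint angles; "qvel": joint speeds; "effort": joint torques, N m; "tool_pos": TCP position; "tcp_rot": TCP orientation; "contact_force": force on the tool from outside, world axes, zero at the start; "wrist_torque": the same for the moment, N m; "opening": opening from 0.0 (shut) to 1.0 (fully open).
Only numpy, scipy, OpenCV 4.12 (cv2) and the standard library are available. Lean on these libraries where they do the work, as an engineer would, in place of code of your own. Each camera call takes 0.05 s, during which the arm holds its last target.

## Task

Pack the two stoneware jars upright in the wooden carrier for the move: first set the tall one down in the place with one groove, next to the end stop, and let go of it, then the squat one in the place with two grooves. Then pump the clamp's two squeeze paddles until the spring pad meets the squat jar and presses the row tight against the end stop with its spring pushed in about half way, and finish while still holding the paddles squeezed like that. Never push the spring nearly all the way in (it would crack the jars), move the jaw only by the paddles, and leave the mug, bowl and salt cellar alone.

Things in the scene. Friction and masses are not known exactly. Their poses are not given: they have to be found in the camera images.
- carrier: Fixed plywood jar carrier: board 100 (its x, away from the robot) x 370 (its y) x 12 mm thick; origin on the underside, 20 mm to +y of the board's middle. The jar row runs along its y: end stop at +y, clamp at -y. Two rails (10 mm thick, tops 32 mm above the table, 66 mm clear between) flank the jar places (y 25 to 143 mm). Yaw varies up to 15 degrees.
- end_stop: Plywood board at the +y end of the carrier, 86 mm wide, top 70 mm above the table; origin at the bottom middle of the face that looks at the jars (carrier y = 143).
- place_one (a point): Middle of the first jar place, on the board (12 mm above the table), marked by one groove across each rail. A jar centred here stands against the end stop (28 mm from its face); set it down a few mm short, the clamp pushes the row up.
- place_two (a point): Middle of the second jar place, marked by two grooves, 56 mm (one jar) from place_one towards the clamp, same height.
- tall_jar: White stoneware jar with cork top, round, 56 mm diameter (cork 50 mm), 80 mm tall (top 9 mm is the cork), about 0.3 kg. Origin: centre of its underside. z up.
- squat_jar: White stoneware jar with cork top, round, 56 mm diameter (cork 50 mm), 60 mm tall (top 9 mm is the cork), about 0.22 kg. Origin: centre of its underside. z up.
- jaw (a joint): How far the clamp's jaw has advanced towards the jars (+y of the carrier), m, 0 to 0.08; starts anywhere from 0 to 0.02. At 0 the pad's face is 50 mm from a squat jar standing at place_two. 2.5 N of friction, no lock: when the plunger is loaded, letting go of the paddles lets the jaw slip back until the plunger is only 2 to 3 mm in.
- jaw_slide: Steel jaw of the clamp: upright plate 44 wide, top 58 mm above the table, on a toothed bar running back under the paddles; carries the spring plunger and the pad. Not to be pushed by hand.
- plunger (a joint): How far the spring plunger with the pad is pushed into the jaw, m: 0 = fully out, 0.02 = fully in. Spring 0.8 N per mm, so 10 mm is 8 N on the row of jars. The bare steel rod between jaw plate and pad shows how far it is out; a black ring round the rod reaches the plate when it is about half in.
- pad: Round black rubber pad, 40 mm diameter, on the plunger, 37 mm above the table, faces the squat jar (its origin does not lie on it: use point pad_face).
- pad_face (a point): Centre of the pad's face that meets the squat jar.
- handle_mid (a point): Point midway between the two upright squeeze paddles, 90 mm above the table (30 mm below their tops): a good point to centre a grasp on, with the fingers closing along the carrier's y axis.
- rear_paddle: Black upright paddle at the clamp's -y side: 32 wide (x), 8 thick (y), 60 to 120 mm above the table; origin at table height below its middle. The two paddles are geared to move equally: 62 mm over their outer faces at rest, 40 mm fully squeezed; they spring apart when let go (2 to 4 N each). Holding the plunger 12 mm in takes about 16 N a finger.
- front_paddle: The same paddle on the jaw's side (+y). Each mm of squeeze (of the 62 mm) drives the jaw 1 mm forward by a ratchet with 4 mm teeth: the first 0 to 4 mm of a stroke may do nothing, a full stroke gives 18 to 22 mm; on the return the unloaded jaw stays, ready for the next stroke.
- mug: Blue mug, bystander, 80 mm diameter, 90 tall; origin centre of underside.
- bowl: White bowl, bystander, 130 mm diameter, 60 tall; origin centre of underside.
- salt_cellar: Glass salt cellar with steel cap, bystander, 40 mm diameter, 69 tall; origin centre of underside.
Mind the look-alikes: they are no part of the job. What is shaped like the squat_jar but orange or red is not meant.

How it is judged:
On the way, in this order (a step that is already met when the one before it is completed fails the run):
1. the tall jar stands in place one and is let go (horizontal distance between tall_jar and place_one below 0.015 m and z of tall_jar in the frame of place_one below 0.004 m and angle between tall_jar's own z axis and vertical below 0.1 rad and contact force between the fingers and tall_jar below 0.3 N and linear speed of tall_jar below 0.02 m/s), for 0.15 s.
2. the squat jar stands in place two and is let go (horizontal distance between squat_jar and place_two below 0.018 m and z of squat_jar in the frame of place_two below 0.004 m and angle between squat_jar's own z axis and vertical below 0.1 rad and contact force between the fingers and squat_jar below 0.3 N and linear speed of squat_jar below 0.02 m/s), for 0.15 s.
3. the paddles are squeezed and the pad touches the squat jar (contact force between pad and squat_jar above 0.5 N and (contact force between the fingers and rear_paddle above 2 N or contact force between the fingers and front_paddle above 2 N)), for 0.05 s.
At the end, for the whole second after the job is handed in: Tall jar upright within 10 mm of place one, squat jar within 12 mm of place two, both still and untouched; pad presses the squat jar over 3 N, tall jar presses the end stop over 2 N; plunger 5 to 15 mm in (of 20); fingers still squeeze a paddle with over 2 N (horizontal distance between tall_jar and place_one below 0.01 m and z of tall_jar in the frame of place_one below 0.004 m and angle between each of tall_jar, squat_jar's own z axis and vertical below 0.1 rad and horizontal distance between squat_jar and place_two below 0.012 m and z of squat_jar in the frame of place_two below 0.004 m and value of joint plunger between 0.005 and 0.015 m and contact force between pad and squat_jar above 3 N and contact force between end_stop and tall_jar above 2 N and (contact force between the fingers and rear_paddle above 2 N or contact force between the fingers and front_paddle above 2 N) and contact force between the arm and tall_jar below 0.5 N and contact force between the arm and squat_jar below 0.5 N and linear speed of each of squat_jar, tall_jar below 0.01 m/s); the arm keeps its last pose, push and grip.
It fails at once if the spring plunger is pushed in more than 17 of its 20 mm (jars cracked) (value of joint plunger above 0.017 m).
It fails at once if the robot pushes the jaw or pad directly (contact force between any of the arm, the fingers and jaw_slide above 3 N).
It fails at once if the mug is disturbed (distance of mug from where it was at the start of the episode above 0.03 m).
It fails at once if the bowl is disturbed (distance of bowl from where it was at the start of the episode above 0.03 m).
It fails at once if the salt cellar is disturbed (distance of salt_cellar from where it was at the start of the episode above 0.03 m).
It also fails if it takes over 64 s, if anything falls off the work surface, if the arm or the gripper's body presses on something with over 40 N, if the wrist force passes 120 N, or if a joint passes its speed limit or range.

## Working session

There is one attempt and no reset: what is moved stays moved. The work goes in short steps, Python scripts to look and compute and a tool call to move; the robot and the scene stay as the last step left them, time stands still between calls to the robot, and variables do not carry over. Pictures are saved under pics/ and viewed, and the job is handed in when it is done.

Besides the shell and the picture viewer there is one more tool, called after ">>>" as a command line: name --argument value ..., lists and objects as JSON in quotes. send_rows: Moves the arm, as the interface text tells. Its arguments: {"type":"object","properties":{"rows":{"type":"string"},"squeeze":{"type":"number"}},"required":["rows"]}

```bash
ls; mkdir -p pics; python3 - <<'E'
from plant import arm
import cv2
print(arm.observe())
for n in ("top","side","wrist"):
    c=arm.read_camera(n); cv2.imwrite(f"pics/{n}0.png",c["image"][:,:,::-1])
    print(n,{k:v for k,v in c.items() if k!="image"})
E
```

```text
pics
{'clock': 0.0, 'joint_positions': array([ 9.30172599e-01,  2.59310475e-01,  1.53605274e+00,  2.65857523e-05,
        1.34802442e+00, -2.02817551e-01]), 'qvel': array([ 5.51655047e-04,  7.64859956e-04, -1.52463432e-03,  1.65774087e-03,
       -6.85568764e-05, -8.68912407e-04]), 'effort': array([ 1.11183010e-03, -4.37308359e+01, -2.84002501e+01,  7.19853700e-02,
        4.14220628e-02, -1.37883821e-04]), 'tool_pos': array([0.23283179, 0.49770472, 0.2258474 ]), 'tcp_rot': array([-6.82069301e-01, -3.06587912e+00,  2.55522884e-03]), 'contact_force': array([-0.54612848,  0.5802377 , -0.16666698]), 'wrist_torque': array([-0.01690268,  0.01009959, -0.00690737]), 'opening': 1.000904387186386}
top {'K': array([[591.2571213 ,   0.        , 321.40185858],
       [  0.        , 591.2571213 , 241.32970922],
       [  0.        ,   0.        ,   1.        ]]), 'R': array([[ 0.01174628, -0.99992031,  0.00462608],
       [-0.98963512, -0.0122874 , -0.14307814],
       [ 0.14312358, -0.00289749, -0.98970058]]), 't': array([-0.00731727,  0.51396263,  1.51541404])}
side {'K': array([[591.35648728, 
[... 159 characters left out ...]
-0.10980017,  0.00223649],
       [-0.07758285, -0.71643052, -0.69333124],
       [ 0.07773017,  0.68896388, -0.72061556]]), 't': array([-0.50785272,  0.11555973,  1.3642413 ])}
wrist {'K': array([[418.45310159,   0.        , 321.75426625],
       [  0.        , 418.45310159, 239.94617092],
       [  0.        ,   0.        ,   1.        ]]), 'T_tool_cam': array([[ 6.41202787e-04, -9.54183979e-01, -2.99219857e-01,
         8.49726229e-02],
       [ 9.99999461e-01,  8.56073092e-04, -5.87022501e-04,
         1.84539794e-03],
       [ 8.16281534e-04, -2.99219319e-01,  9.54184014e-01,
        -1.58234110e-01],
       [ 0.00000000e+00,  0.00000000e+00,  0.00000000e+00,
         1.00000000e+00]])}
```

View pics/top0.png

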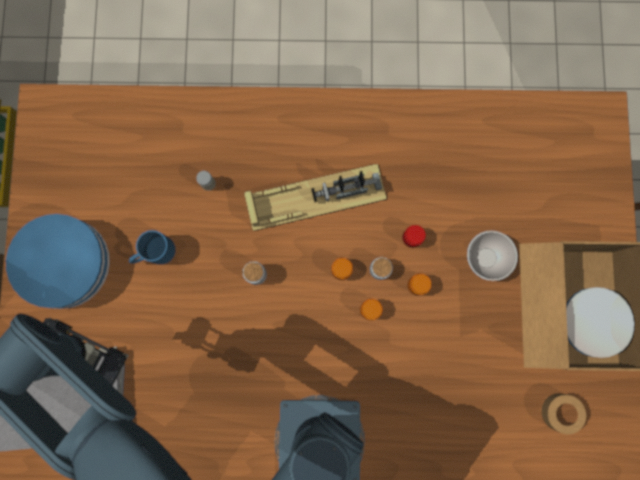

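View pics/side0.png

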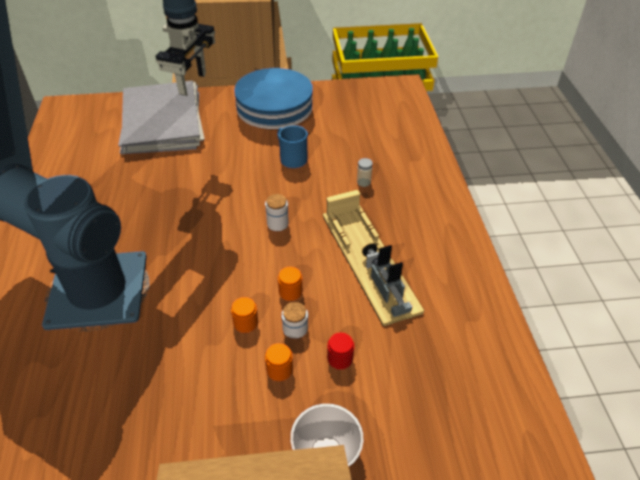

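```bash
python3 - <<'E'
import cv2,numpy as np
t=cv2.imread("pics/top0.png");s=cv2.imread("pics/side0.png")
a=t[150:240,235:395];b=t[235:325,235:435];c=s[180:390,230:430]
cv2.imwrite("pics/z1.png",cv2.resize(a,None,fx=5,fy=5,interpolation=2))
cv2.imwrite("pics/z2.png",cv2.resize(b,None,fx=4,fy=4,interpolation=2))
cv2.imwrite("pics/z3.png",cv2.resize(c,None,fx=2.8,fy=2.8,interpolation=2))
E
```

```text
(no output)
```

View pics/z1.png

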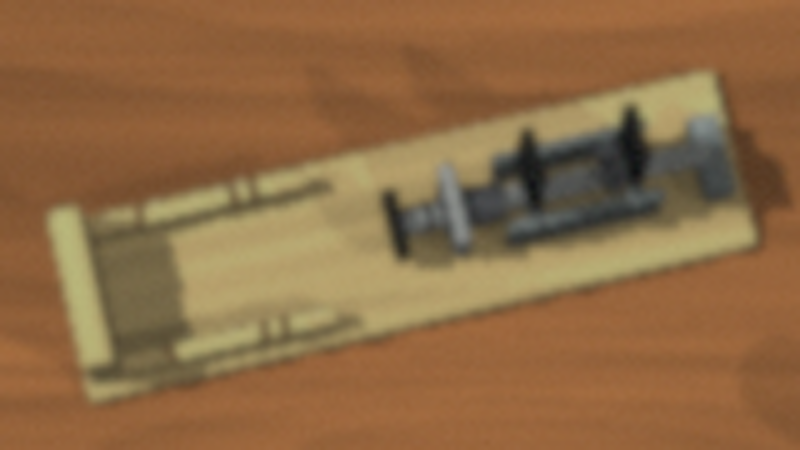

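View pics/z2.png

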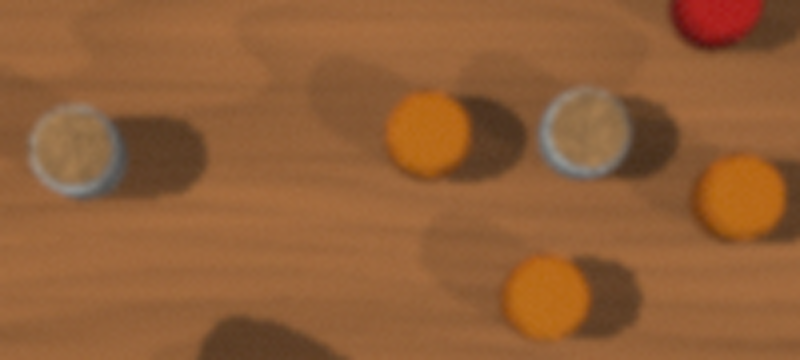

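View pics/z3.png

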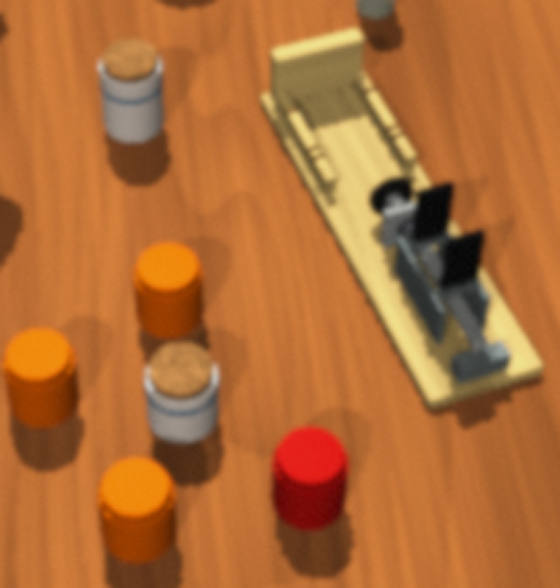

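```bash
cat > h.py <<'E'
import numpy as np,cv2
from scipy.spatial.transform import Rotation as Ro
from plant import arm
def pl(c,uv,z,R=None,t=None):
    R=c["R"] if R is None else R; t=c["t"] if t is None else t
    o=-R.T@t; d=R.T@np.linalg.inv(c["K"])@np.array([uv[0],uv[1],1.]); return o+d*(z-o[2])/d[2]
def proj(c,X,R=None,t=None):
    R=c["R"] if R is None else R; t=c["t"] if t is None else t
    p=c["K"]@(R@np.asarray(X)+t); return p[:2]/p[2]
def wrist():
    s=arm.observe(); c=arm.read_camera("wrist")
    T=np.eye(4); T[:3,:3]=Ro.from_rotvec(s["tcp_rot"]).as_matrix(); T[:3,3]=s["tool_pos"]
    M=np.linalg.inv(T@c["T_tool_cam"]); c["R"]=M[:3,:3]; c["t"]=M[:3,3]; return s,c
def rows_for(target,yaw_axis=None):
    """shift in tool cm to world target from present tool pose (measured)"""
    s=arm.observe(); R=Ro.from_rotvec(s["tcp_rot"]).as_matrix()
    return R.T@(np.asarray(target)-s["tool_pos"])*100, R
E
python3 - <<'E'
from h import *
t=arm.read_camera("top");s=arm.read_camera("side")
im=t["image"];hsv=cv2.cvtColor(im,cv2.COLOR_RGB2HSV)
# jars
for nm,uv,h in(("tall",(254+0,0),.08),):pass
def z2(u,v):return (235+u/4,235+v/4)
def z3(u,v):return (230+u/2.8,180+v/2.8)
for nm,u,us,h in (("tall",z2(74,149),z3(131,59),.08),("squat",z2(587,130),z3(183,369),.06)):
    for hh in(.06,.08): print(nm,hh,pl(t,u,hh),pl(s,us,hh))
def z1(u,v):return (235+u/5,150+v/5)
for nm,p,z in(("c1",(90,402),.012),("c2",(757,244),.012),("c3",(716,70),.012),("es_a",(48,210),.07),("es_b",(78,206),.07),("es_c",(110,365),.07),("es_d",(88,372),.07),("pad",(387,195),.055),("pr",(630,110),.12),("pf",(527,130),.12),("pr2",(636,182),.12),("pf2",(533,205),.12)):
    print(nm,pl(t,z1(*p),z))
for nm,u,z in (("mug",(155,246),.09),("salt",(204,178),.069),("bowl",(493,255),.06)): print(nm,pl(t,u,z))
E
```

```text
tall 0.06 [0.42837743 0.17220507 0.06      ] [0.43078154 0.19378466 0.06      ]
tall 0.08 [0.42657289 0.16997409 0.08      ] [0.43032198 0.17174715 0.08      ]
squat 0.06 [ 0.44463152 -0.15698473  0.06      ] [ 0.44789129 -0.15634744  0.06      ]
squat 0.08 [ 0.44261217 -0.15486531  0.08      ] [ 0.44709102 -0.17141264  0.08      ]
c1 [0.54488188 0.18205665 0.012     ]
c2 [ 0.63571922 -0.17515356  0.012     ]
c3 [ 0.73212502 -0.15321767  0.012     ]
es_a [0.63628689 0.20009747 0.07      ]
es_b [0.63861289 0.18457536 0.07      ]
es_c [0.554943   0.16565553 0.07      ]
es_d [0.5511378  0.17689387 0.07      ]
pad [0.6500671  0.02423378 0.055     ]
pr [ 0.6802778  -0.09885674  0.12      ]
pf [ 0.6692236  -0.04686383  0.12      ]
pr2 [ 0.64304221 -0.10196005  0.12      ]
pf2 [ 0.63052641 -0.05015904  0.12      ]
mug [0.48918939 0.41966684 0.09      ]
salt [0.6725019  0.30720653 0.069     ]
bowl [ 0.48053402 -0.44434302  0.06      ]
```

```bash
cat >> h.py <<'E'
def plan(xyz,yaw):
    """yaw: world angle (deg) of tool y axis, tool pointing down; prints shift cm & turn about tool z from present measured pose, choosing nearest equiv."""
    s=arm.observe(); R=Ro.from_rotvec(s["tcp_rot"]).as_matrix()
    sh=R.T@(np.asarray(xyz)-s["tool_pos"])*100
    cur=np.degrees(np.arctan2(R[1,1],R[0,1]))
    out=[]
    for k in (0,180):
        d=(yaw+k-cur+180)%360-180
        out.append(-d)   # tool z down: turn about tool z = -world yaw
    out.sort(key=abs)
    tilt=R[:,2]
    print("shift",sh.round(2),"turn opts",np.round(out,1),"cur y yaw",cur.round(1),"tilt",tilt.round(3),"q6",s["joint_positions"][5].round(2),"clk",s["clock"])
E
python3 - <<'E'
from h import *
print(Ro.from_rotvec(arm.observe()["tcp_rot"]).as_matrix().round(3))
t=arm.read_camera("top")
for u,v in ((342,268),(371,308),(420,284),(415,235)): print(pl(t,(u,v),.06))
plan([.63,.0,.32],14); plan([.428,.171,.25],14);plan([.446,-.157,.2],60)
E
```

```text
[[-0.906  0.424 -0.001]
 [ 0.424  0.906 -0.001]
 [ 0.    -0.001 -1.   ]]
[ 0.4420937  -0.05478604  0.06      ]
[ 0.34077452 -0.12931053  0.06      ]
[ 0.4033909  -0.25488084  0.06      ]
[ 0.53027315 -0.24345156  0.06      ]
shift [-57.06 -28.28  -9.35] turn opts [  50.9 -129.1] cur y yaw 64.9 tilt [-0.    -0.001 -1.   ] q6 -0.2 clk 0.3
shift [-31.52 -21.35  -2.35] turn opts [  50.9 -129.1] cur y yaw 64.9 tilt [-0.    -0.001 -1.   ] q6 -0.2 clk 0.3
shift [-47.06 -50.29   2.66] turn opts [   4.9 -175.1] cur y yaw 64.9 tilt [-0.    -0.001 -1.   ] q6 -0.2 clk 0.3
```

>>> send_rows --rows "-57 -28.3 -9.3 0 0 51 1;-57 -28.3 -9.3 0 0 51 1;-57 -28.3 -9.3 0 0 51 1;-57 -28.3 -9.3 0 0 51 1;-57 -28.3 -9.3 0 0 51 1;-57 -28.3 -9.3 0 0 51 1;-57 -28.3 -9.3 0 0 51 1;-57 -28.3 -9.3 0 0 51 1;-57 -28.3 -9.3 0 0 51 1;-57 -28.3 -9.3 0 0 51 1;-57 -28.3 -9.3 0 0 51 1;-57 -28.3 -9.3 0 0 51 1"

```text
clock: 1.5
tool_pos: [0.6038, 0.0318, 0.3137]
tcp_rot: [1.936, 2.474, 0.0]
contact_force: [-0.1, 0.2, 0.6]
opening: 0.999
```

>>> send_rows --rows "0 0 0 0 0 0 1;0 0 0 0 0 0 1"

```text
clock: 1.7
tool_pos: [0.6031, 0.0325, 0.3126]
tcp_rot: [-1.938, -2.471, 0.001]
contact_force: [0.5, 0.1, 0.3]
opening: 1.0
```

```bash
python3 - <<'E'
from h import *
s,c=wrist(); print(s["tool_pos"],s["qvel"].round(3)); cv2.imwrite("pics/w1.png",c["image"][:,:,::-1])
np.savez("w1.npz",R=c["R"],t=c["t"],K=c["K"])
E
```

```text
[0.60313575 0.03246071 0.31261791] [ 0.04  -0.029  0.03   0.006  0.004  0.003]
```

View pics/w1.png

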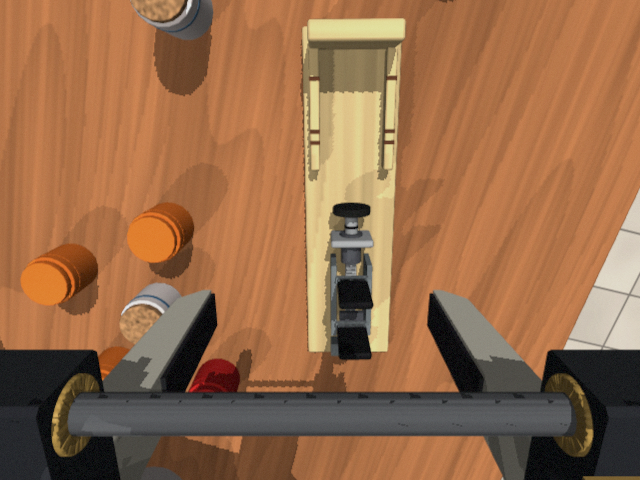

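```bash
python3 - <<'E'
import cv2
s=cv2.imread("pics/w1.png")
cv2.imwrite("pics/z4.png",cv2.resize(s[10:190,290:420],None,fx=3.3,fy=3.3,interpolation=2))
cv2.imwrite("pics/z5.png",cv2.resize(s[190:365,290:420],None,fx=3.3,fy=3.3,interpolation=2))
E
```

```text
(no output)
```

View pics/z4.png

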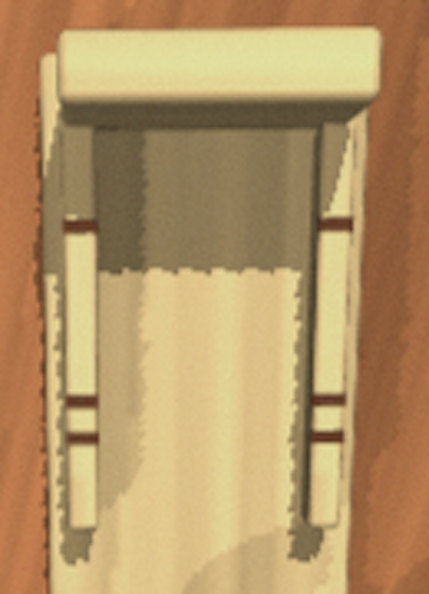

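View pics/z5.png

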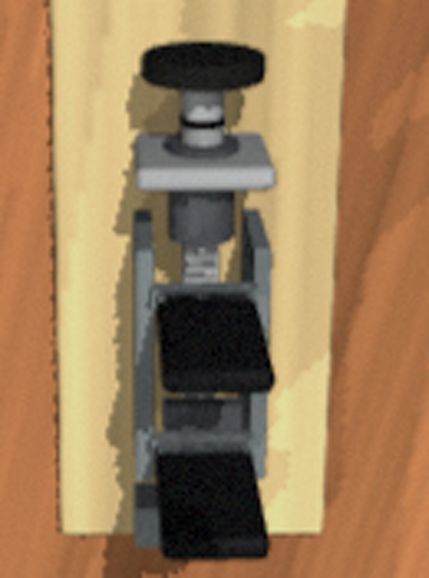

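```bash
python3 - <<'E'
from h import *
c=dict(np.load("w1.npz"))
f=3.3
def a(u,v):return (290+(u+.5)/f-.5,10+(v+.5)/f-.5)
def b(u,v):return (290+(u+.5)/f-.5,190+(v+.5)/f-.5)
P={}
for n,p,z in(("g1L",a(81,225),.032),("g1R",a(336,225),.032),("g2L",a(82,419),.032),("g2R",a(327,419),.032),
 ("esL",a(62,100),.07),("esR",a(378,100),.07),("bL",b(62,533),.012),("bR",b(323,533),.012),
 ("fpL",b(166,382),.12),("fpR",b(272,382),.12),("rpL",b(167,550),.12),("rpR",b(268,550),.12),("padL",b(142,62),.037),("padR",b(266,62),.037)):
    P[n]=pl(c,p,z); print(n,P[n].round(4))
for k in("g1","g2","es","b","fp","rp","pad"):
    d=P[k+"R"]-P[k+"L"]; print(k,((P[k+"R"]+P[k+"L"])/2).round(4),"len",np.hypot(*d[:2]).round(4),"yaw",np.degrees(np.arctan2(d[1],d[0])).round(2))
m=lambda k:(P[k+"R"]+P[k+"L"])/2
d=m("g1")-m("g2");print("g1-g2",np.hypot(*d[:2]),np.degrees(np.arctan2(d[1],d[0]))-90)
d=m("g1")-m("b");print("g1-b",np.hypot(*d[:2]),np.degrees(np.arctan2(d[1],d[0]))-90)
E
```

```text
g1L [0.5683 0.1421 0.032 ]
g1R [0.6418 0.1602 0.032 ]
g2L [0.5817 0.0877 0.032 ]
g2R [0.6552 0.1058 0.032 ]
esL [0.5575 0.1687 0.07  ]
esR [0.6386 0.1886 0.07  ]
bL [ 0.6354 -0.1699  0.012 ]
bR [ 0.7316 -0.1461  0.012 ]
fpL [ 0.6403 -0.0485  0.12  ]
fpR [ 0.6691 -0.0414  0.12  ]
rpL [ 0.6541 -0.1008  0.12  ]
rpR [ 0.6827 -0.0937  0.12  ]
padL [0.6178 0.0205 0.037 ]
padR [0.6565 0.03   0.037 ]
g1 [0.605  0.1511 0.032 ] len 0.0757 yaw 13.81
g2 [0.6184 0.0967 0.032 ] len 0.0757 yaw 13.82
es [0.598  0.1787 0.07  ] len 0.0836 yaw 13.8
b [ 0.6835 -0.158   0.012 ] len 0.0991 yaw 13.88
fp [ 0.6547 -0.045   0.12  ] len 0.0297 yaw 13.87
rp [ 0.6684 -0.0972  0.12  ] len 0.0295 yaw 13.88
pad [0.6371 0.0253 0.037 ] len 0.0399 yaw 13.84
g1-g2 0.05604253721444231 13.822696059754634
g1-b 0.31890251665079433 14.242192368515447
```

```bash
python3 - <<'E'
from h import *
c=dict(np.load("w1.npz")); print(pl(c,(140,322),.06))
plan([.428,.171,.15],13.9);plan([.428,.171,.043],13.9)
E
```

```text
[ 0.44203519 -0.14868265  0.06      ]
shift [ 17.5  -13.63  16.32] turn opts [ -0. 180.] cur y yaw 13.9 tilt [-0.001  0.001 -1.   ] q6 -0.37 clk 1.75
shift [ 17.49 -13.62  27.02] turn opts [ -0. 180.] cur y yaw 13.9 tilt [-0.001  0.001 -1.   ] q6 -0.37 clk 1.75
```

>>> send_rows --rows "17.5 -13.6 12 0 0 0 1;17.5 -13.6 12 0 0 0 1;17.5 -13.6 12 0 0 0 1;17.5 -13.6 12 0 0 0 1;17.5 -13.6 12 0 0 0 1;17.5 -13.6 12 0 0 0 1;17.5 -13.6 12 0 0 0 1;17.5 -13.6 12 0 0 0 1"

```text
clock: 2.55
tool_pos: [0.4297, 0.1712, 0.1946]
tcp_rot: [1.933, 2.474, 0.003]
contact_force: [0.4, 0.2, 0.4]
opening: 1.005
```

```bash
python3 - <<'E'
from h import *
s,c=wrist(); cv2.imwrite("pics/w2.png",c["image"][:,:,::-1])
np.savez("w2.npz",R=c["R"],t=c["t"],K=c["K"])
print(proj(c,[.428,.171,.08]));plan([.428,.171,.043],13.9)
E
```

```text
[318.45241525 239.84036802]
shift [ 0.08 -0.25 15.16] turn opts [   0. -180.] cur y yaw 13.9 tilt [ 0.003  0.    -1.   ] q6 -0.11 clk 2.6
```

View pics/w2.png

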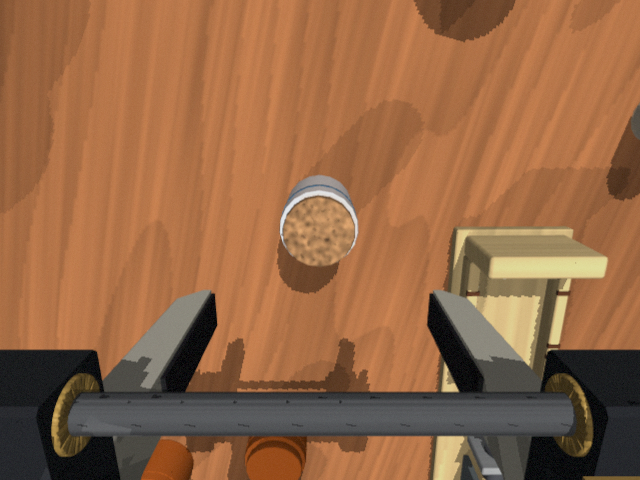

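```bash
python3 - <<'E'
from h import *
c=dict(np.load("w2.npz"));print(pl(c,(319,229.5),.08))
im=cv2.imread("pics/w2.png");h=cv2.cvtColor(im,cv2.COLOR_BGR2HSV)
print(h[230,320],h[215,300],h[100,320],h[240,335])
top=cv2.imread("pics/top0.png");side=cv2.imread("pics/side0.png")
E
```

```text
[0.42659517 0.17822655 0.08      ]
[ 15 124 175] [ 14 126 170] [ 12 151 167] [ 14 128 187]
```

>>> send_rows --rows "0 0 0 0 0 90 1;0 0 0 0 0 90 1;0 0 0 0 0 90 1;0 0 0 0 0 90 1;0 0 0 0 0 90 1;0 0 0 0 0 90 1;0 0 0 0 0 90 1;0 0 0 0 0 90 1;0 0 0 0 0 90 1;0 0 0 0 0 90 1;0 0 0 0 0 90 1;0 0 0 0 0 90 1"

```text
clock: 3.8
tool_pos: [0.4303, 0.1701, 0.1941]
tcp_rot: [3.119, 0.377, 0.003]
contact_force: [0.7, 0.2, 0.4]
opening: 1.001
```

```bash
python3 - <<'E'
from h import *
s,c=wrist(); cv2.imwrite("pics/w3.png",c["image"][:,:,::-1]);print(s["tool_pos"],s["qvel"].round(3))
np.savez("w3.npz",R=c["R"],t=c["t"],K=c["K"])
print(proj(c,[.4266,.178,.08]),proj(c,[.428,.171,.08]));plan([.428,.171,.043],13.9)
E
```

```text
[0.43030768 0.17009783 0.19410904] [ 0.003 -0.001  0.007  0.001 -0.002 -0.078]
[312.00851788 240.52715333] [322.45753842 240.96320082]
shift [-0.2  -0.13 15.1 ] turn opts [-90.  90.] cur y yaw -76.1 tilt [ 0.001  0.    -1.   ] q6 1.46 clk 3.85
```

View pics/w3.png

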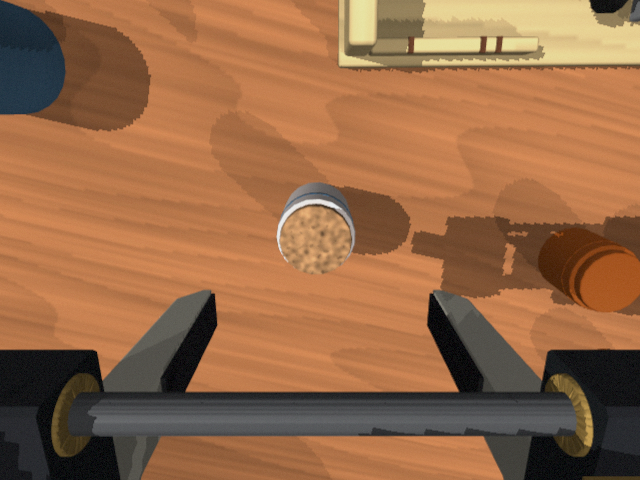

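```bash
python3 - <<'E'
from h import *
plan([.427,.175,.043],13.9)
E
```

```text
shift [-0.2  -0.54 15.1 ] turn opts [-90.  90.] cur y yaw -76.1 tilt [ 0.001  0.    -1.   ] q6 1.46 clk 3.85
```

>>> send_rows --rows "-0.2 -0.5 2 0 0 -90 1;-0.2 -0.5 4 0 0 -90 1;-0.2 -0.5 5 0 0 -90 1;-0.2 -0.5 6 0 0 -90 1;-0.2 -0.5 6 0 0 -90 1;-0.2 -0.5 6 0 0 -90 1;-0.2 -0.5 6 0 0 -90 1;-0.2 -0.5 6 0 0 -90 1;-0.2 -0.5 6 0 0 -90 1;-0.2 -0.5 6 0 0 -90 1;-0.2 -0.5 6 0 0 -90 1;-0.2 -0.5 6 0 0 -90 1"

```text
clock: 5.05
tool_pos: [0.4264, 0.1749, 0.1337]
tcp_rot: [1.934, 2.475, 0.001]
contact_force: [-0.0, -0.4, 0.5]
opening: 0.999
```

```bash
python3 - <<'E'
from h import *
s,c=wrist(); cv2.imwrite("pics/w4.png",c["image"][:,:,::-1])
print(proj(c,[.427,.175,.08]))
plan([.427,.175,.043],13.9)
E
```

```text
[322.43824366 273.90547132]
shift [-0.01  0.07  9.07] turn opts [ -0. 180.] cur y yaw 13.9 tilt [ 0.001  0.    -1.   ] q6 -0.1 clk 5.1
```

View pics/w4.png

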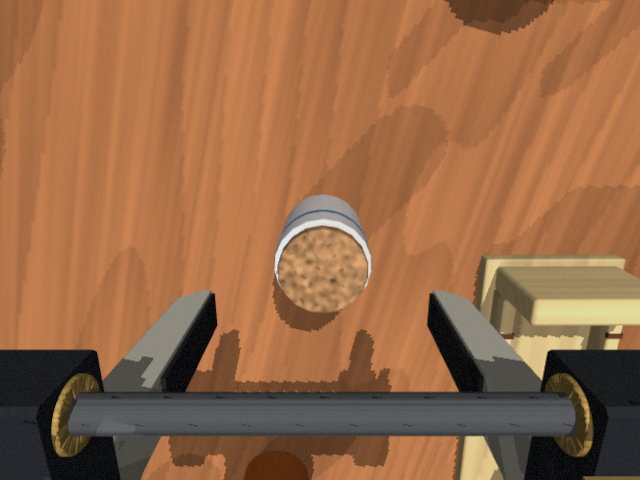

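>>> send_rows --rows "0 0.1 4 0 0 0 1;0 0.1 7 0 0 0 1;0 0.1 9 0 0 0 1;0 0.1 9.1 0 0 0 1;0 0.1 9.1 0 0 0 1;0 0.1 9.1 0 0 0 0.3;0 0.1 9.1 0 0 0 0.3;0 0.1 9.1 0 0 0 0.3;0 0.1 9.1 0 0 0 0.3;0 0.1 9.1 0 0 0 0.3;0 0.1 9.1 0 0 0 0.3" --squeeze 25

```text
clock: 6.2
tool_pos: [0.4268, 0.1754, 0.0427]
tcp_rot: [1.936, 2.474, 0.001]
contact_force: [-0.2, 0.9, 2.2]
opening: 0.596
```

```bash
python3 - <<'E'
from h import *
plan([.606,.145,.14],13.9)
E
```

```text
shift [-7.26 16.67 -9.72] turn opts [   0. -180.] cur y yaw 13.9 tilt [ 0.001  0.    -1.   ] q6 -0.1 clk 6.2
```

>>> send_rows --rows "0 0 -4 0 0 0 0.3;0 0 -8 0 0 0 0.3;-0.5 1.5 -9.7 0 0 0 0.3;-2 4.5 -9.7 0 0 0 0.3;-3.5 8 -9.7 0 0 0 0.3;-5 11.5 -9.7 0 0 0 0.3;-6.5 15 -9.7 0 0 0 0.3;-7.3 16.7 -9.7 0 0 0 0.3;-7.3 16.7 -9.7 0 0 0 0.3;-7.3 16.7 -9.7 0 0 0 0.3;-7.3 16.7 -9.7 0 0 0 0.3"

```text
clock: 7.3
tool_pos: [0.6045, 0.145, 0.1387]
tcp_rot: [-1.934, -2.473, 0.002]
contact_force: [0.0, -0.5, -3.0]
opening: 0.597
```

```bash
python3 - <<'E'
from h import *
s,c=wrist(); cv2.imwrite("pics/w5.png",c["image"][:,:,::-1])
t=arm.read_camera("side");cv2.imwrite("pics/s5.png",cv2.resize(t["image"][120:330,260:460,::-1],None,fx=2.8,fy=2.8,interpolation=2))
print(s["contact_force"]);plan([.606,.145,.056],13.9)
np.savez("w5.npz",R=c["R"],t=c["t"],K=c["K"])
E
```

```text
[ 0.0041947  -0.53933805 -3.00372449]
shift [-0.04  0.11  8.34] turn opts [ 1.000e-01 -1.799e+02] cur y yaw 14.0 tilt [-0.001  0.    -1.   ] q6 -0.19 clk 7.4
```

View pics/w5.png

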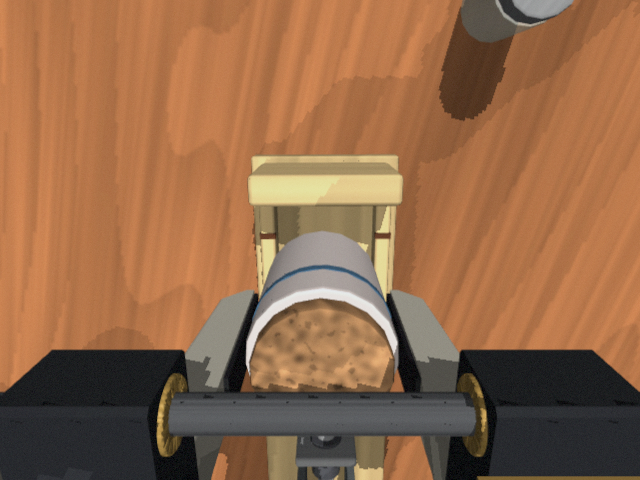

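View pics/s5.png

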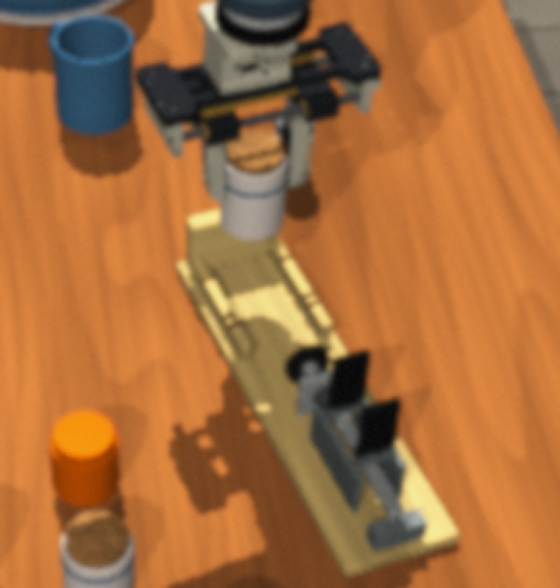

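```bash
python3 - <<'E'
from h import *
c=dict(np.load("w5.npz"))
a,b=pl(c,(269,236),.032),pl(c,(382,235.5),.032);print(a,b,(a+b)/2)
a,b=pl(c,(249,203),.07),pl(c,(402,203),.07);print(a,b,(a+b)/2)
E
```

```text
[0.56919011 0.14183515 0.032     ] [0.6416415  0.16029666 0.032     ] [0.6054158 0.1510659 0.032    ]
[0.55671892 0.17027595 0.07      ] [0.63884452 0.19077669 0.07      ] [0.59778172 0.18052632 0.07      ]
```

>>> send_rows --rows "0 0.1 3 0 0 0 0.3;0 0.1 5.5 0 0 0 0.3;0 0.1 7 0 0 0 0.3;0 0.1 7.8 0 0 0 0.3;0 0.1 8.2 0 0 0 0.3;0 0.1 8.35 0 0 0 0.3;0 0.1 8.35 0 0 0 0.3;0 0.1 8.35 0 0 0 0.3"

```text
clock: 8.2
tool_pos: [0.6078, 0.145, 0.0569]
tcp_rot: [1.935, 2.473, 0.002]
contact_force: [0.4, -0.9, -2.9]
opening: 0.601
```

>>> send_rows --rows "0 -0.1 0.15 0 0 0 0.3;0 -0.15 0.22 0 0 0 0.3;0 -0.15 0.22 0 0 0 0.3;0 -0.15 0.22 0 0 0 0.3"

```text
clock: 8.6
tool_pos: [0.6065, 0.1446, 0.0548]
tcp_rot: [1.935, 2.473, 0.002]
contact_force: [-0.1, -0.3, 5.0]
opening: 0.6
```

Contact with the board; release.

>>> send_rows --rows "0 0 0 0 0 0 0.7;0 0 0 0 0 0 0.85;0 0 0 0 0 0 0.85;0 0 0 0 0 0 0.85;0 0 0 0 0 0 0.85;0 0 -3 0 0 0 0.85;0 0 -7 0 0 0 0.9;0 0 -12 0 0 0 1;0 0 -16 0 0 0 1;0 0 -20 0 0 0 1;0 0 -20 0 0 0 1"

```text
clock: 9.7
tool_pos: [0.6087, 0.1448, 0.2608]
tcp_rot: [1.93, 2.467, 0.013]
contact_force: [1.0, 0.4, 0.5]
opening: 1.0
```

```bash
python3 - <<'E'
from h import *
s,c=wrist(); cv2.imwrite("pics/w6.png",c["image"][:,:,::-1])
np.savez("w6.npz",R=c["R"],t=c["t"],K=c["K"])
plan([.446,-.153,.25],13.9)
E
```

```text
shift [-25.01 -22.83   0.61] turn opts [   0. -180.] cur y yaw 13.9 tilt [ 0.007  0.    -1.   ] q6 -0.19 clk 9.75
```

View pics/w6.png

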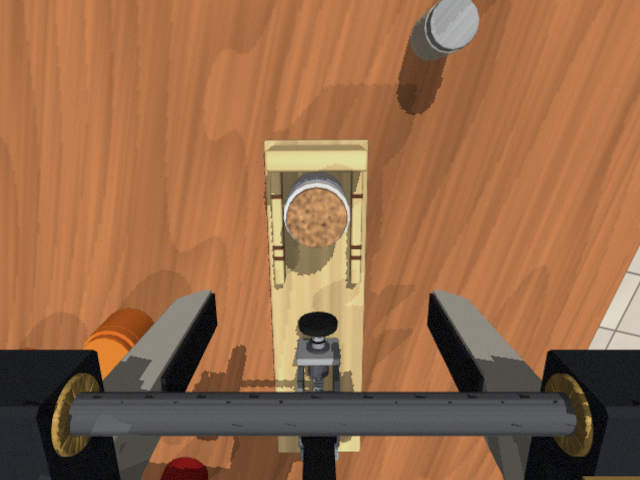

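```bash
python3 - <<'E'
from h import *
c=dict(np.load("w6.npz"))
im=cv2.imread("pics/w6.png")
a,b=pl(c,(277.5,196),.032),pl(c,(356,196),.032);g=(a+b)/2
j=pl(c,(317,214),.092);d=j-g;y=np.radians(13.9)
print(g,j,"carrier dx,dy mm",(d[0]*np.cos(y)+d[1]*np.sin(y))*1e3,(-d[0]*np.sin(y)+d[1]*np.cos(y))*1e3)
cv2.imwrite("pics/z6.png",cv2.resize(im[130:300,250:390],None,fx=3.4,fy=3.4,interpolation=2))
E
```

```text
[0.60523609 0.15120106 0.032     ] [0.60596367 0.14892313 0.092     ] carrier dx,dy mm 0.15904571112027532 -2.3860089021314628
```

View pics/z6.png

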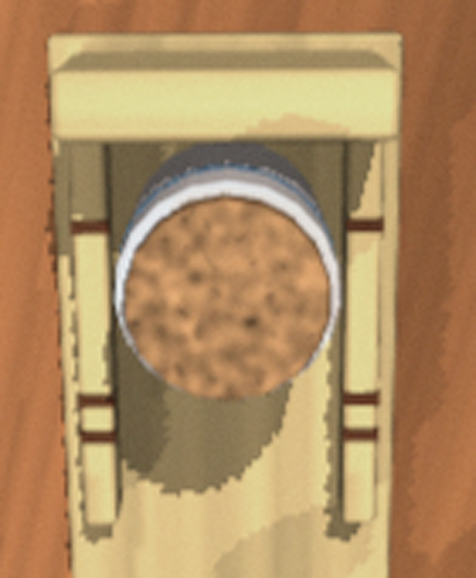

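>>> send_rows --rows "-25 -22.8 5 0 0 0 1;-25 -22.8 5 0 0 0 1;-25 -22.8 5 0 0 0 1;-25 -22.8 5 0 0 0 1;-25 -22.8 5 0 0 0 1;-25 -22.8 5 0 0 0 1;-25 -22.8 5 0 0 0 1;-25 -22.8 5 0 0 0 1;-25 -22.8 5 0 0 0 1;-25 -22.8 5 0 0 0 1;-25 -22.8 5 0 0 0 1"

```text
clock: 10.85
tool_pos: [0.445, -0.1517, 0.2035]
tcp_rot: [-1.933, -2.476, -0.0]
contact_force: [0.9, -0.3, 0.1]
opening: 1.0
```

```bash
python3 - <<'E'
from h import *
s,c=wrist(); cv2.imwrite("pics/w7.png",c["image"][:,:,::-1])
np.savez("w7.npz",R=c["R"],t=c["t"],K=c["K"])
plan([.446,-.153,.034],13.9)
E
```

```text
shift [-0.15  0.06 16.96] turn opts [ 1.000e-01 -1.799e+02] cur y yaw 14.0 tilt [-0.  0. -1.] q6 -0.81 clk 10.9
```

View pics/w7.png

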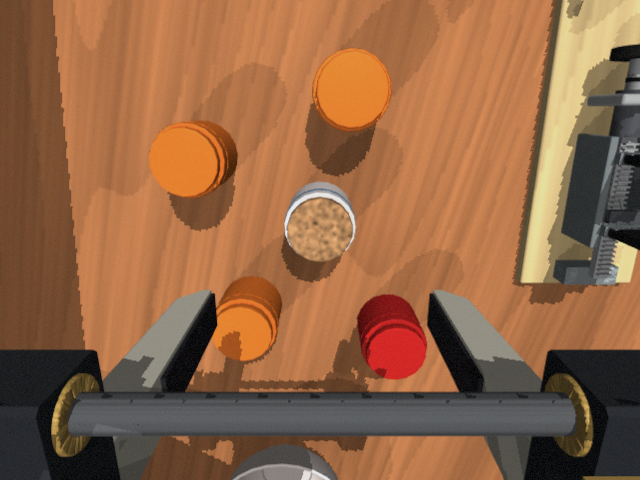

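```bash
python3 - <<'E'
from h import *
c=dict(np.load("w7.npz"));p=pl(c,(320,228.5),.06);print(p)
for n,q in (("o1",(351,89)),("o2",(188,158)),("o3",(245,330)),("r",(393,350))): print(n,pl(c,q,.06)-p)
q=p[:2]-.003*np.array([-.24,.97])-.0006*np.array([.97,.24]);print(q)
plan([q[0],q[1],.034],13.9)
E
```

```text
[ 0.44385475 -0.15178696  0.06      ]
o1 [-0.00338904  0.10061297  0.        ]
o2 [-0.10380357  0.027756    0.        ]
o3 [-0.03829135 -0.09775117  0.        ]
r [ 0.08347114 -0.086276    0.        ]
[ 0.44399275 -0.15484096]
shift [-0.28 -0.18 16.96] turn opts [ 1.000e-01 -1.799e+02] cur y yaw 14.0 tilt [-0.  0. -1.] q6 -0.81 clk 10.9
```

>>> send_rows --rows "-0.3 -0.2 5 0 0 0 1;-0.3 -0.2 10 0 0 0 1;-0.3 -0.2 13 0 0 0 1;-0.3 -0.2 15.5 0 0 0 1;-0.3 -0.2 17 0 0 0 1;-0.3 -0.2 17 0 0 0 1;-0.3 -0.2 17 0 0 0 0.3;-0.3 -0.2 17 0 0 0 0.3;-0.3 -0.2 17 0 0 0 0.3;-0.3 -0.2 17 0 0 0 0.3;-0.3 -0.2 17 0 0 0 0.3;-0.3 -0.2 17 0 0 0 0.3"

```text
clock: 12.1
tool_pos: [0.4437, -0.1566, 0.0343]
tcp_rot: [1.936, 2.473, 0.0]
contact_force: [-0.4, 0.3, 3.3]
opening: 0.593
```

```bash
python3 - <<'E'
from h import *
plan([.446,-.153,.16],13.9)
plan([.621,.0867,.16],13.9)
E
```

```text
shift [  0.28   0.32 -12.57] turn opts [   0. -180.] cur y yaw 13.9 tilt [ 0.001 -0.001 -1.   ] q6 -0.82 clk 12.1
shift [ 19.35  23.06 -12.57] turn opts [   0. -180.] cur y yaw 13.9 tilt [ 0.001 -0.001 -1.   ] q6 -0.82 clk 12.1
```

>>> send_rows --rows "0 0 -4 0 0 0 0.3;0 0 -8 0 0 0 0.3;0 0 -12 0 0 0 0.3;1 1 -13 0 0 0 0.3;4 4.8 -13 0 0 0 0.3;7 8.4 -13 0 0 0 0.3;10 12 -13 0 0 0 0.3;13 15.5 -13 0 0 0 0.3;16 19 -13 0 0 0 0.3;18.4 22 -13 0 0 0 0.3;19.3 23.1 -13 0 0 0 0.3;19.3 23.1 -13 0 0 0 0.3"

```text
clock: 13.3
tool_pos: [0.6213, 0.0881, 0.1626]
tcp_rot: [-1.932, -2.476, 0.001]
contact_force: [-0.4, -0.7, -1.8]
opening: 0.596
```

>>> send_rows --rows "0 0 0 0 0 0 0.3;0 0 0 0 0 0 0.3"

```text
clock: 13.5
tool_pos: [0.6202, 0.0852, 0.1635]
tcp_rot: [-1.937, -2.472, 0.002]
contact_force: [0.6, -0.4, -2.3]
opening: 0.593
```

```bash
python3 - <<'E'
from h import *
s,c=wrist(); cv2.imwrite("pics/w8.png",c["image"][:,:,::-1])
np.savez("w8.npz",R=c["R"],t=c["t"],K=c["K"])
plan([.621,.0867,.0463],13.9)
E
```

```text
shift [ 0.14  0.1  11.74] turn opts [-1.000e-01  1.799e+02] cur y yaw 13.8 tilt [-0.001 -0.    -1.   ] q6 -0.28 clk 13.55
```

View pics/w8.png

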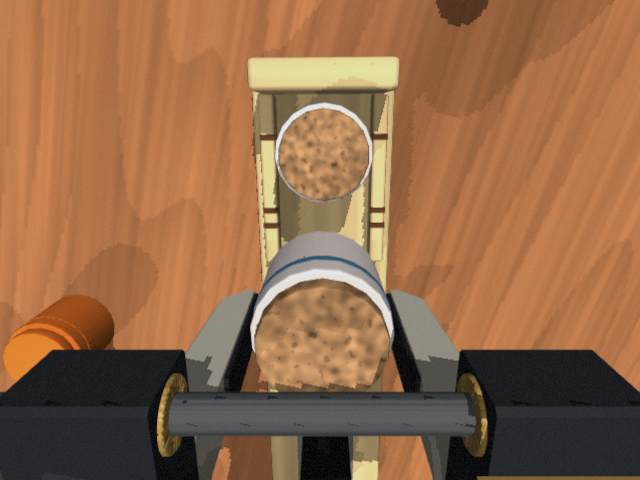

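>>> send_rows --rows "0.1 0.1 4 0 0 0 0.3;0.1 0.1 7.5 0 0 0 0.3;0.1 0.1 9.5 0 0 0 0.3;0.1 0.1 10.8 0 0 0 0.3;0.1 0.1 11.4 0 0 0 0.3;0.1 0.1 11.6 0 0 0 0.3;0.1 0.1 11.7 0 0 0 0.3;0.1 0.1 11.7 0 0 0 0.3"

```text
clock: 14.35
tool_pos: [0.6227, 0.0877, 0.0479]
tcp_rot: [1.935, 2.473, 0.002]
contact_force: [-0.4, 0.2, -1.9]
opening: 0.598
```

>>> send_rows --rows "0 -0.1 0.15 0 0 0 0.3;-0.1 -0.15 0.22 0 0 0 0.3;-0.1 -0.15 0.22 0 0 0 0.3;-0.1 -0.15 0.22 0 0 0 0.3"

```text
clock: 14.75
tool_pos: [0.6218, 0.0873, 0.0463]
tcp_rot: [1.935, 2.473, 0.005]
contact_force: [-0.2, 2.6, 5.0]
opening: 0.596
```

>>> send_rows --rows "0 0 0 0 0 0 0.7;0 0 0 0 0 0 0.85;0 0 0 0 0 0 0.85;0 0 0 0 0 0 0.85;0 0 0 0 0 0 0.85;0 0 -3 0 0 0 0.85;0 0 -7 0 0 0 0.9;0 0 -12 0 0 0 1;0 0 -16 0 0 0 1;0 0 -20 0 0 0 1;0 0 -20 0 0 0 1;0 0 -20 0 0 0 1"

```text
clock: 15.95
tool_pos: [0.621, 0.0863, 0.2454]
tcp_rot: [1.935, 2.473, 0.002]
contact_force: [0.6, 0.4, -0.5]
opening: 1.004
```

```bash
python3 - <<'E'
from h import *
s,c=wrist(); cv2.imwrite("pics/w9.png",c["image"][:,:,::-1])
np.savez("w9.npz",R=c["R"],t=c["t"],K=c["K"])
E
```

```text
(no output)
```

View pics/w9.png

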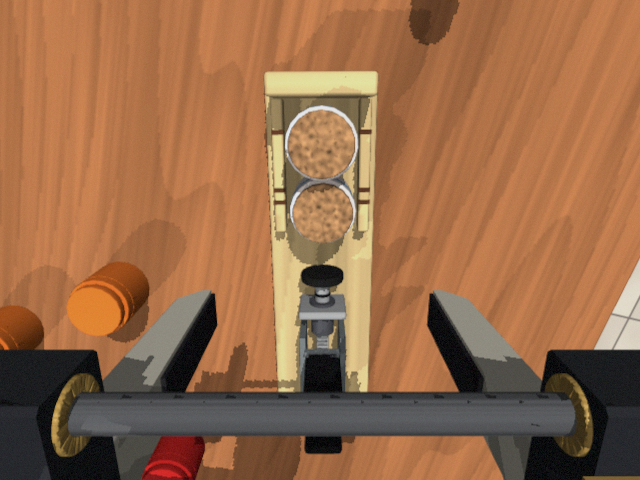

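```bash
python3 - <<'E'
from h import *
c=dict(np.load("w9.npz")); y=np.radians(13.9)
C=lambda d:np.array([d[0]*np.cos(y)+d[1]*np.sin(y),-d[0]*np.sin(y)+d[1]*np.cos(y)])*1e3
g1=(pl(c,(278,131.5),.032)+pl(c,(365.5,131.5),.032))/2
g2=(pl(c,(279.5,196),.032)+pl(c,(364,196),.032))/2
t=pl(c,(321.5,143.5),.092);s=pl(c,(322,212),.072)
print(g1,g2,C(g1-g2),C(t-g1),C(s-g2),C(t-s))
pad=pl(c,(322,270),.055);print("pad top",C(pad-g2))
plan([.6616,-.0711,.2],103.9)
E
```

```text
[0.60546578 0.15139099 0.032     ] [0.61904983 0.09670742 0.032     ] [-4.97369914e-02  5.63455083e+01] [-0.27273879 -5.36288578] [ 0.14219015 -5.07864768] [-0.46466593 56.06127019]
pad top [  0.23810592 -62.43716735]
shift [-16.28   0.24   4.37] turn opts [-90.  90.] cur y yaw 13.9 tilt [-0.001 -0.    -1.   ] q6 -0.28 clk 16.0
```

>>> send_rows --rows "-3 0 2 0 0 -90 1;-7 0 2 0 0 -90 1;-11 0.2 2 0 0 -90 1;-15 0.2 2 0 0 -90 1;-16.5 0.2 2 0 0 -90 1;-16.5 0.2 2 0 0 -90 1;-16.5 0.2 2 0 0 -90 1;-16.5 0.2 2 0 0 -90 1;-16.5 0.2 2 0 0 -90 1;-16.5 0.2 2 0 0 -90 1;-16.5 0.2 2 0 0 -90 1;-16.5 0.2 2 0 0 -90 1"

```text
clock: 17.2
tool_pos: [0.6612, -0.073, 0.2218]
tcp_rot: [0.381, -3.114, -0.003]
contact_force: [-0.1, 0.4, -0.6]
opening: 1.004
```

```bash
python3 - <<'E'
from h import *
s,c=wrist(); cv2.imwrite("pics/w10.png",c["image"][:,:,::-1])
np.savez("w10.npz",R=c["R"],t=c["t"],K=c["K"])
plan([.6625,-.075,.079],103.9)
E
```

```text
shift [-0.12 -0.25 14.31] turn opts [-1.000e-01  1.799e+02] cur y yaw 103.8 tilt [-0.004  0.001 -1.   ] q6 -2.09 clk 17.25
```

View pics/w10.png

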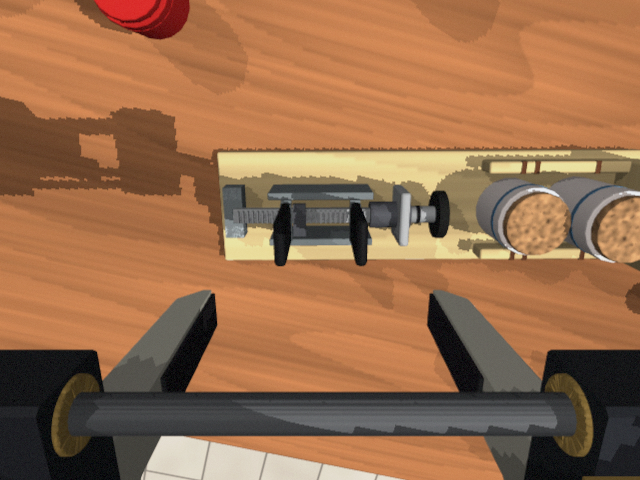

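```bash
python3 - <<'E'
from h import *
c=dict(np.load("w10.npz")); y=np.radians(13.9)
C=lambda d:np.array([d[0]*np.cos(y)+d[1]*np.sin(y),-d[0]*np.sin(y)+d[1]*np.cos(y)])*1e3
a,b=pl(c,(281,264),.12),pl(c,(360.5,264),.12);print((a+b)/2,C(b-a))
print("gap",C(pl(c,(477,214),.037)-pl(c,(449,214),.037)))
cv2.imwrite("pics/z10.png",cv2.resize(cv2.imread("pics/w10.png")[140:280,210:500],None,fx=2.7,fy=2.7,interpolation=2))
E
```

```text
[ 0.6744977  -0.06806234  0.12      ] [-3.43092326e-02  5.26959823e+01]
gap [-2.06203776e-02  2.36190847e+01]
```

View pics/z10.png

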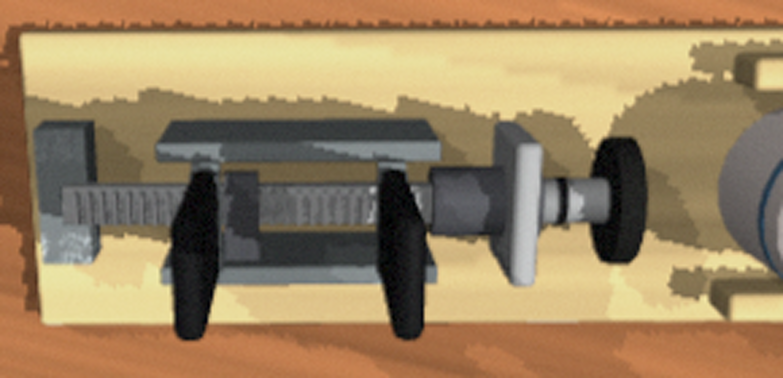

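>>> send_rows --rows "0 0 4 0 0 0 1;0 0 8 0 0 0 1;0 0 11 0 0 0 1;0 0 13 0 0 0 1;0 0 14.3 0 0 0 1;0 0 14.3 0 0 0 1;0 0 14.3 0 0 0 0.7;0 0 14.3 0 0 0 0.7;0 0 14.3 0 0 0 0.7;0 0 14.3 0 0 0 0.7" --squeeze 12

```text
clock: 18.25
tool_pos: [0.6628, -0.0734, 0.0827]
tcp_rot: [-0.38, 3.117, -0.001]
contact_force: [-0.0, 0.3, -0.1]
opening: 0.72
```

```bash
python3 - <<'E'
from h import *
s,c=wrist(); cv2.imwrite("pics/w11.png",c["image"][:,:,::-1]);print(s["opening"],s["tool_pos"],s["contact_force"])
E
```

```text
0.7204766263570067 [ 0.66282508 -0.07337676  0.08265589] [-0.01588824  0.30166719 -0.14182034]
```

View pics/w11.png

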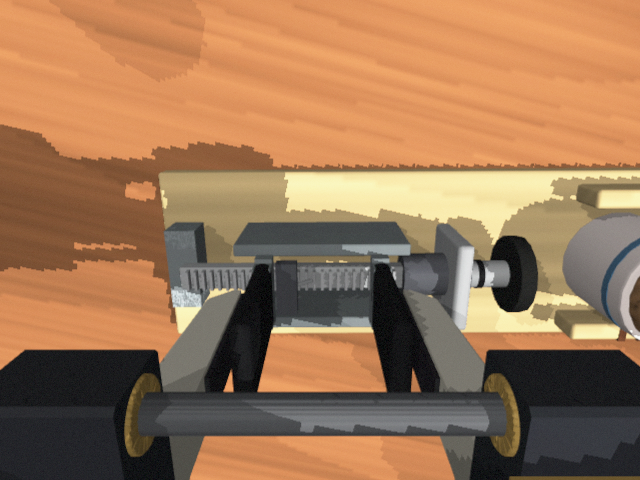

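>>> send_rows --rows "0 0 0 0 0 0 0.62;0 0 0 0 0 0 0.56;0 0 0 0 0 0 0.5;0 0 0 0 0 0 0.46;0 0 0 0 0 0 0.46;0 0 0 0 0 0 0.46;0 0 0 0 0 0 0.46"

```text
clock: 19.0
tool_pos: [0.6626, -0.0736, 0.082]
tcp_rot: [-0.38, 3.118, -0.001]
contact_force: [-0.2, -0.6, 4.9]
opening: 0.462
```

```bash
python3 - <<'E'
from h import *
s,c=wrist(); cv2.imwrite("pics/w12.png",c["image"][:,:,::-1]);print(s["opening"],s["tool_pos"],s["contact_force"])
E
```

```text
0.4619307772943429 [ 0.66255658 -0.0735567   0.08204699] [-0.20098689 -0.62447627  4.92046536]
```

View pics/w12.png

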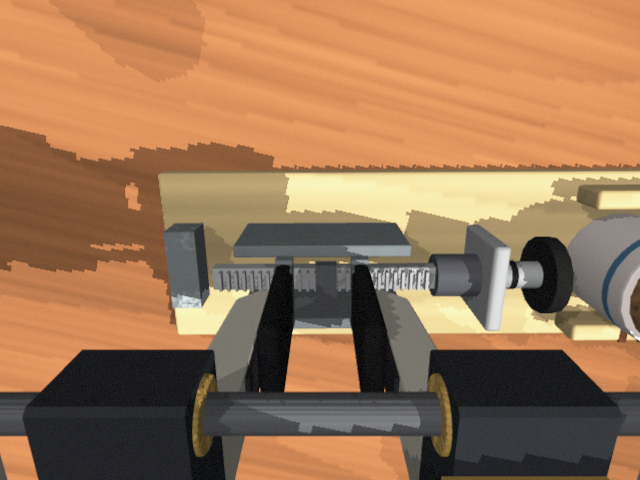

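>>> send_rows --rows "0 0 0 0 0 0 0.55;0 0 0 0 0 0 0.65;0 0 0 0 0 0 0.7;0 0 0 0 0 0 0.7;0 0 0 0 0 0 0.7;0 0 0 0 0 0 0.7"

```text
clock: 19.65
tool_pos: [0.6617, -0.0728, 0.0809]
tcp_rot: [0.381, -3.117, -0.001]
contact_force: [-0.8, -0.3, 0.2]
opening: 0.695
```

```bash
python3 - <<'E'
from h import *
s,c=wrist(); cv2.imwrite("pics/w13.png",c["image"][150:400,150:,::-1]);print(s["opening"],s["tool_pos"],s["contact_force"])
E
```

```text
0.6952059204512323 [ 0.66171668 -0.07277233  0.08086654] [-0.79536344 -0.34675388  0.22093086]
```

View pics/w13.png

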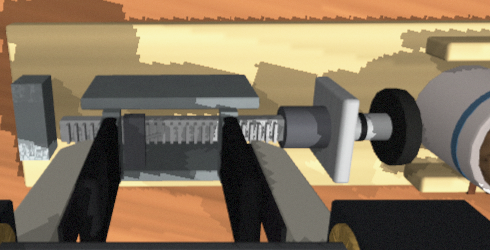

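>>> send_rows --rows "0 0 0 0 0 0 0.66;0 0 0 0 0 0 0.63;0 0 0 0 0 0 0.6;0 0 0 0 0 0 0.57;0 0 0 0 0 0 0.55;0 0 0 0 0 0 0.55;0 0 0 0 0 0 0.55" --squeeze 13

```text
clock: 20.4
tool_pos: [0.6622, -0.0736, 0.0812]
tcp_rot: [0.38, -3.118, 0.0]
contact_force: [0.8, -4.1, -5.3]
opening: 0.55
```

```bash
python3 - <<'E'
from h import *
s,c=wrist(); cv2.imwrite("pics/w14.png",c["image"][150:400,150:,::-1]);print(s["opening"],s["tool_pos"],s["contact_force"])
E
```

```text
0.5502903283560426 [ 0.66215143 -0.07360351  0.08116341] [ 0.83220745 -4.1366849  -5.26483283]
```

View pics/w14.png

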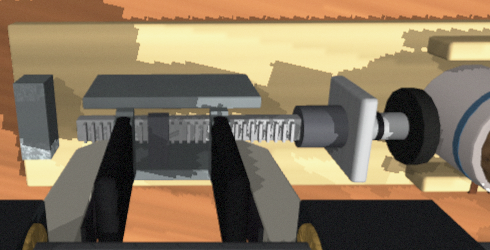

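>>> send_rows --rows "0 0 0 0 0 0 0.535;0 0 0 0 0 0 0.52;0 0 0 0 0 0 0.505;0 0 0 0 0 0 0.5;0 0 0 0 0 0 0.5;0 0 0 0 0 0 0.5"

```text
clock: 21.05
tool_pos: [0.6621, -0.0736, 0.0812]
tcp_rot: [0.38, -3.118, 0.0]
contact_force: [1.7, -5.3, -7.2]
opening: 0.504
```

```bash
python3 - <<'E'
from h import *
s,c=wrist(); cv2.imwrite("pics/w15.png",c["image"][150:400,150:,::-1]);print(s["opening"],s["tool_pos"],s["contact_force"])
i=c["image"][:,:,::-1]; a=cv2.imread("pics/w14.png")
z=np.vstack([a[60:200,250:],cv2.imread("pics/w15.png")[60:200,250:]]);cv2.imwrite("pics/z15.png",cv2.resize(z,None,fx=2.1,fy=2.1,interpolation=2))
E
```

```text
0.5039468712934738 [ 0.66214197 -0.07358468  0.08120118] [ 1.70506562 -5.31167158 -7.24205148]
```

View pics/z15.png

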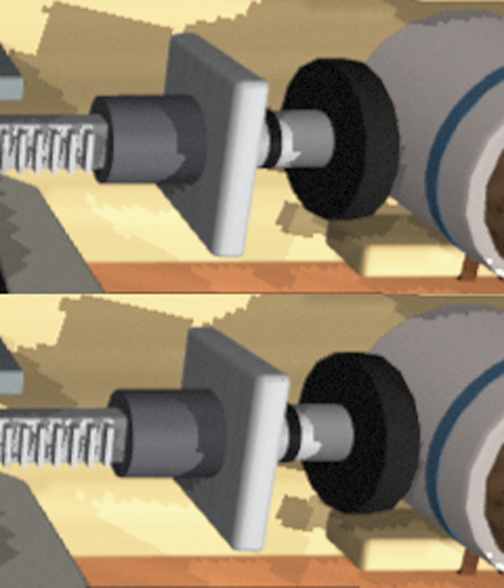

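>>> send_rows --rows "0 0 0 0 0 0 0.49;0 0 0 0 0 0 0.475;0 0 0 0 0 0 0.46;0 0 0 0 0 0 0.45;0 0 0 0 0 0 0.45;0 0 0 0 0 0 0.45"

```text
clock: 21.7
tool_pos: [0.6621, -0.0736, 0.0812]
tcp_rot: [0.38, -3.118, 0.0]
contact_force: [1.5, -5.3, -6.4]
opening: 0.453
```

```bash
python3 - <<'E'
from h import *
s,c=wrist(); cv2.imwrite("pics/w16.png",c["image"][150:400,150:,::-1]);print(s["opening"],s["tool_pos"],s["contact_force"])
z=np.vstack([cv2.imread("pics/w15.png")[60:200,250:],cv2.imread("pics/w16.png")[60:200,250:]]);cv2.imwrite("pics/z16.png",cv2.resize(z,None,fx=2.1,fy=2.1,interpolation=2))
E
```

```text
0.45267277786050303 [ 0.66210276 -0.07356302  0.08117901] [ 1.46590921 -5.28804657 -6.42830451]
```

View pics/z16.png

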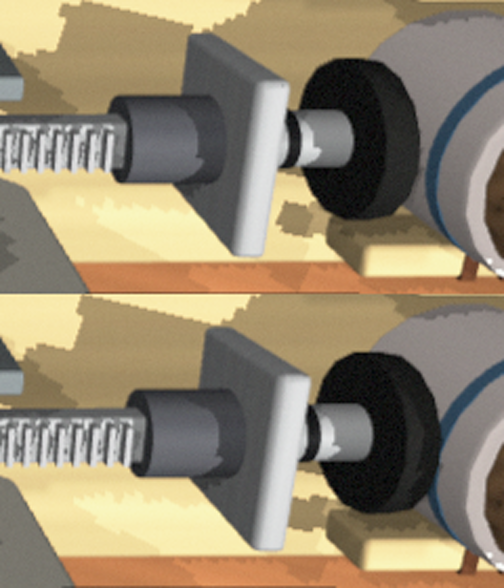

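>>> send_rows --rows "0 0 0 0 0 0 0.55;0 0 0 0 0 0 0.65;0 0 0 0 0 0 0.7;0 0 0 0 0 0 0.7;0 0 0 0 0 0 0.7;0 0 0 0 0 0 0.68;0 0 0 0 0 0 0.65;0 0 0 0 0 0 0.62;0 0 0 0 0 0 0.6;0 0 0 0 0 0 0.6;0 0 0 0 0 0 0.6"

```text
clock: 22.85
tool_pos: [0.6628, -0.0734, 0.082]
tcp_rot: [-0.38, 3.117, -0.001]
contact_force: [1.1, -2.0, 2.4]
opening: 0.604
```

```bash
python3 - <<'E'
from h import *
s,c=wrist(); cv2.imwrite("pics/w17.png",c["image"][150:400,150:,::-1]);print(s["opening"],s["tool_pos"],s["contact_force"])
z=np.vstack([cv2.imread("pics/w16.png")[60:200,250:],cv2.imread("pics/w17.png")[60:200,250:]]);cv2.imwrite("pics/z17.png",cv2.resize(z,None,fx=2.1,fy=2.1,interpolation=2))
E
```

```text
0.6035789470119132 [ 0.66275637 -0.07344008  0.0819829 ] [ 1.14459039 -2.03136604  2.35638378]
```

View pics/z17.png

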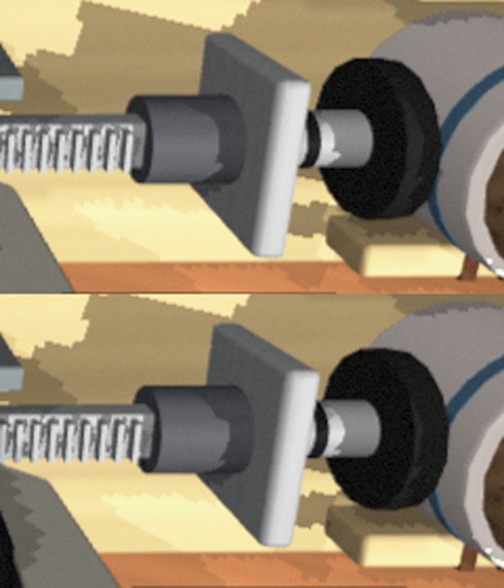

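>>> send_rows --rows "0 0 0 0 0 0 0.59;0 0 0 0 0 0 0.58;0 0 0 0 0 0 0.57;0 0 0 0 0 0 0.56;0 0 0 0 0 0 0.55;0 0 0 0 0 0 0.54;0 0 0 0 0 0 0.54;0 0 0 0 0 0 0.54"

```text
clock: 23.7
tool_pos: [0.6628, -0.0734, 0.082]
tcp_rot: [-0.38, 3.117, -0.001]
contact_force: [2.5, -3.0, 5.2]
opening: 0.545
```

```bash
python3 - <<'E'
from h import *
s,c=wrist(); cv2.imwrite("pics/w18.png",c["image"][150:400,150:,::-1]);print(s["opening"],s["tool_pos"],s["contact_force"])
z=np.vstack([cv2.imread("pics/w17.png")[60:200,250:],cv2.imread("pics/w18.png")[60:200,250:]]);cv2.imwrite("pics/z18.png",cv2.resize(z,None,fx=2.1,fy=2.1,interpolation=2))
E
```

```text
0.5454198327877909 [ 0.66275347 -0.07344364  0.08195659] [ 2.52257728 -2.96080174  5.24520146]
```

View pics/z18.png

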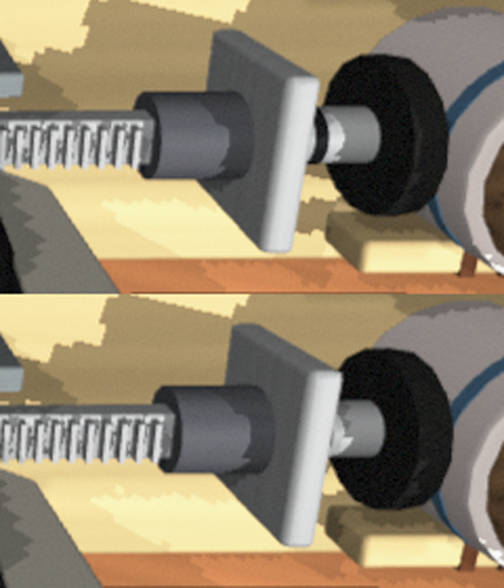

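>>> send_rows --rows "0 0 0 0 0 0 0.53;0 0 0 0 0 0 0.52;0 0 0 0 0 0 0.51;0 0 0 0 0 0 0.5;0 0 0 0 0 0 0.5;0 0 0 0 0 0 0.5;0 0 0 0 0 0 0.5" --squeeze 15

```text
clock: 24.45
tool_pos: [0.6628, -0.0735, 0.082]
tcp_rot: [-0.38, 3.117, -0.001]
contact_force: [3.1, -2.3, 4.9]
opening: 0.505
```

```bash
python3 - <<'E'
from h import *
s,c=wrist(); cv2.imwrite("pics/w19.png",c["image"][150:400,150:,::-1]);print(s["opening"],s["tool_pos"],s["contact_force"])
z=np.vstack([cv2.imread("pics/w18.png")[60:200,250:],cv2.imread("pics/w19.png")[60:200,250:]]);cv2.imwrite("pics/z19.png",cv2.resize(z,None,fx=2.1,fy=2.1,interpolation=2))
E
```

```text
0.5047224634074148 [ 0.66277223 -0.07346853  0.08198261] [ 3.10427649 -2.34013969  4.92421709]
```

View pics/z19.png

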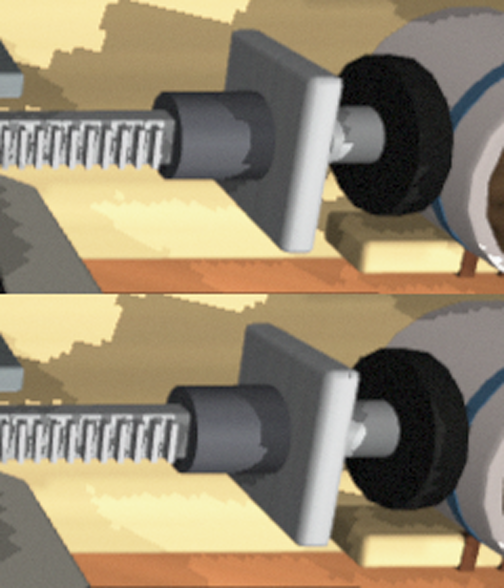

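>>> send_rows --rows "0 0 0 0 0 0 0.49;0 0 0 0 0 0 0.48;0 0 0 0 0 0 0.47;0 0 0 0 0 0 0.47;0 0 0 0 0 0 0.47"

```text
clock: 25.0
tool_pos: [0.6627, -0.0734, 0.082]
tcp_rot: [-0.38, 3.117, -0.001]
contact_force: [2.4, -3.5, 4.7]
opening: 0.474
```

```bash
python3 - <<'E'
from h import *
s,c=wrist(); cv2.imwrite("pics/w20.png",c["image"][150:400,150:,::-1]);print(s["opening"],s["tool_pos"],s["contact_force"])
z=np.vstack([cv2.imread("pics/w19.png")[60:200,250:],cv2.imread("pics/w20.png")[60:200,250:]]);cv2.imwrite("pics/z20.png",cv2.resize(z,None,fx=2.1,fy=2.1,interpolation=2))
t=arm.read_camera("side");cv2.imwrite("pics/s20.png",cv2.resize(t["image"][120:330,260:460,::-1],None,fx=2.8,fy=2.8,interpolation=2))
E
```

```text
0.4741139919788784 [ 0.66274569 -0.0734364   0.08196621] [ 2.37679532 -3.52608957  4.72147181]
```

View pics/z20.png

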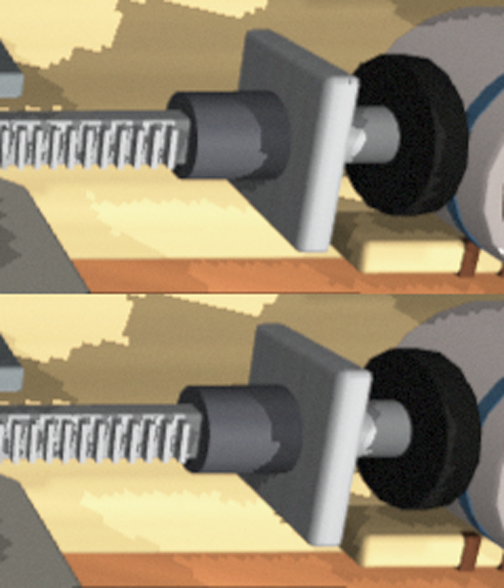

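View pics/s20.png

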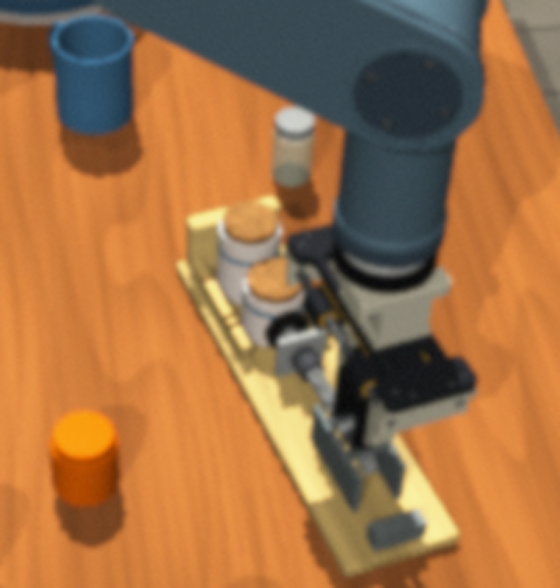

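>>> send_rows --rows "0 0 0 0 0 0 0.46;0 0 0 0 0 0 0.45;0 0 0 0 0 0 0.44;0 0 0 0 0 0 0.44;0 0 0 0 0 0 0.52;0 0 0 0 0 0 0.6;0 0 0 0 0 0 0.68;0 0 0 0 0 0 0.7;0 0 0 0 0 0 0.7;0 0 0 0 0 0 0.7"

```text
clock: 26.1
tool_pos: [0.6612, -0.0724, 0.0806]
tcp_rot: [0.38, -3.116, -0.003]
contact_force: [0.8, 0.3, -0.3]
opening: 0.7
```

```bash
python3 - <<'E'
from h import *
s,c=wrist(); cv2.imwrite("pics/w21.png",c["image"][150:400,150:,::-1]);print(s["opening"],s["tool_pos"],s["contact_force"])
z=np.vstack([cv2.imread("pics/w20.png")[60:200,250:],cv2.imread("pics/w21.png")[60:200,250:]]);cv2.imwrite("pics/z21.png",cv2.resize(z,None,fx=2.1,fy=2.1,interpolation=2))
E
```

```text
0.7002620495833436 [ 0.66116687 -0.07241738  0.08059427] [ 0.76184871  0.33048519 -0.26356987]
```

View pics/z21.png

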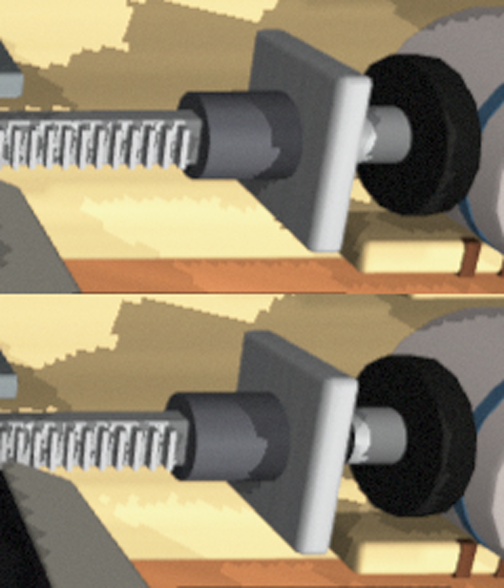

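>>> send_rows --rows "0 0 0 0 0 0 0.67;0 0 0 0 0 0 0.65;0 0 0 0 0 0 0.63;0 0 0 0 0 0 0.61;0 0 0 0 0 0 0.59;0 0 0 0 0 0 0.58;0 0 0 0 0 0 0.58;0 0 0 0 0 0 0.58"

```text
clock: 26.95
tool_pos: [0.6618, -0.0737, 0.0809]
tcp_rot: [0.38, -3.117, 0.0]
contact_force: [0.1, -4.7, -6.2]
opening: 0.585
```

```bash
python3 - <<'E'
from h import *
s,c=wrist(); cv2.imwrite("pics/w22.png",c["image"][150:400,150:,::-1]);print(s["opening"],s["tool_pos"],s["contact_force"])
z=np.vstack([cv2.imread("pics/w21.png")[60:200,250:],cv2.imread("pics/w22.png")[60:200,250:]]);cv2.imwrite("pics/z22.png",cv2.resize(z,None,fx=2.1,fy=2.1,interpolation=2))
E
```

```text
0.5853541264858613 [ 0.66175543 -0.07368788  0.08089044] [ 0.12472682 -4.67468303 -6.21679221]
```

View pics/z22.png

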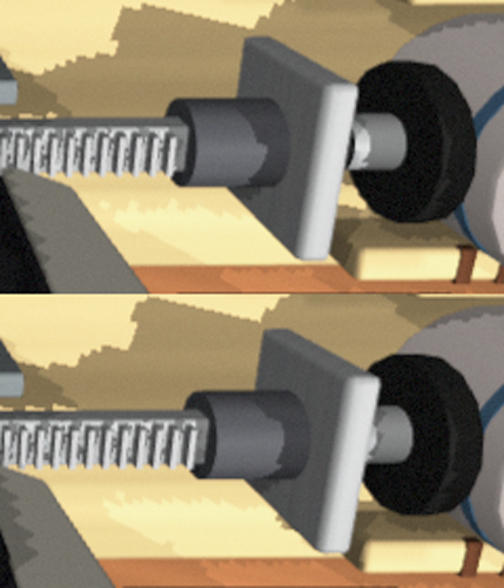

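```bash
python3 - <<'E'
import cv2,numpy as np
L=[cv2.imread("pics/w12.png")[225:325,400:600]]+[cv2.imread(f"pics/{n}.png")[75:175,250:450] for n in("w16","w22")]
cv2.imwrite("pics/z23.png",cv2.resize(np.vstack(L),None,fx=2,fy=2,interpolation=2).repeat(1,1))
E
```

```text
(no output)
```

View pics/z23.png

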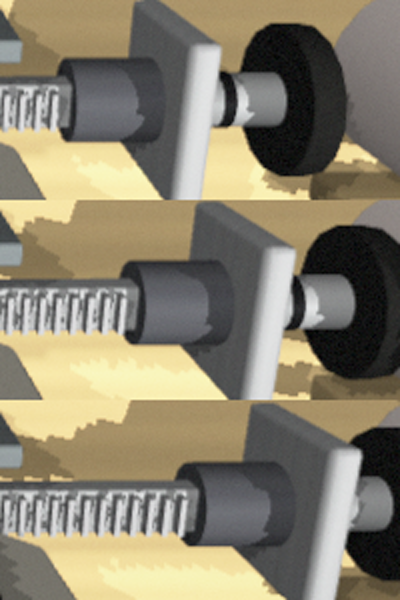

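>>> send_rows --rows "0 0 0 0 0 0 0.57;0 0 0 0 0 0 0.56;0 0 0 0 0 0 0.55;0 0 0 0 0 0 0.545;0 0 0 0 0 0 0.545;0 0 0 0 0 0 0.545"

```text
clock: 27.6
tool_pos: [0.6618, -0.0737, 0.0809]
tcp_rot: [0.38, -3.117, 0.0]
contact_force: [0.5, -4.6, -6.8]
opening: 0.55
```

```bash
python3 - <<'E'
from h import *
s,c=wrist(); cv2.imwrite("pics/w23.png",c["image"][150:400,150:,::-1]);print(s["opening"],s["tool_pos"],s["contact_force"])
z=np.vstack([cv2.imread("pics/w22.png")[60:200,250:],cv2.imread("pics/w23.png")[60:200,250:]]);cv2.imwrite("pics/z24.png",cv2.resize(z,None,fx=2,fy=2,interpolation=2))
E
```

```text
0.5495069166720946 [ 0.66177142 -0.07365601  0.0808864 ] [ 0.47586037 -4.63749185 -6.76844899]
```

View pics/z24.png

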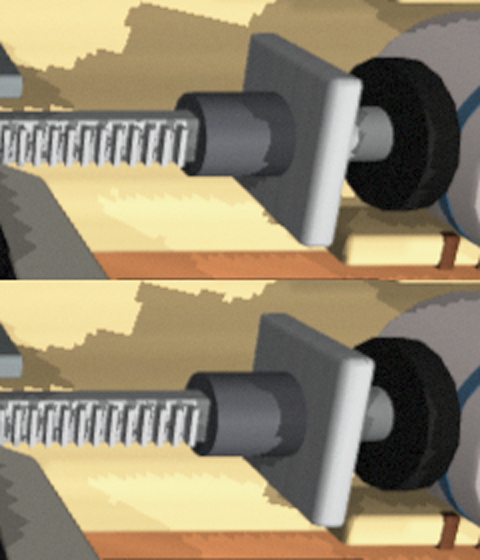

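>>> send_rows --rows "0 0 0 0 0 0 0.535;0 0 0 0 0 0 0.525;0 0 0 0 0 0 0.525;0 0 0 0 0 0 0.525;0 0 0 0 0 0 0.525"

```text
clock: 28.15
tool_pos: [0.6618, -0.0737, 0.0809]
tcp_rot: [0.38, -3.117, 0.0]
contact_force: [-0.4, -4.0, -5.8]
opening: 0.531
```

```bash
python3 - <<'E'
from h import *
s,c=wrist(); cv2.imwrite("pics/w24.png",c["image"][:,:,::-1]);print(s["opening"],s["tool_pos"],s["contact_force"])
i=cv2.imread("pics/w24.png")
z=np.vstack([cv2.imread("pics/w23.png")[60:200,250:],i[210:350,400:]]);cv2.imwrite("pics/z25.png",cv2.resize(z,None,fx=2,fy=2,interpolation=2))
t=arm.read_camera("side");cv2.imwrite("pics/s25.png",cv2.resize(t["image"][170:300,300:420,::-1],None,fx=4.5,fy=4.5,interpolation=2))
t=arm.read_camera("top");cv2.imwrite("pics/t25.png",cv2.resize(t["image"][150:240,235:395,::-1],None,fx=5,fy=5,interpolation=2))
E
```

```text
0.530621856374015 [ 0.66177577 -0.07371074  0.08092523] [-0.38403034 -4.04249135 -5.80051216]
```

View pics/z25.png

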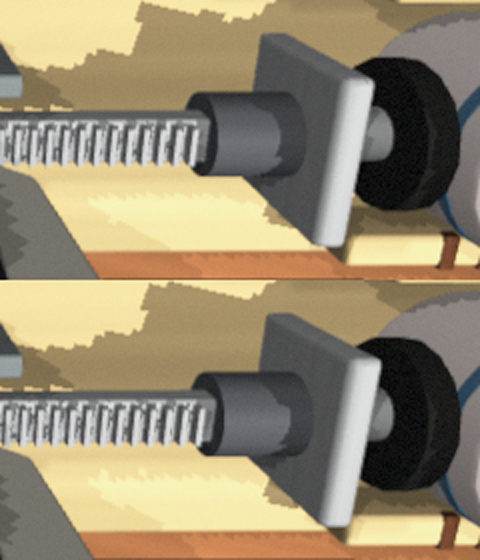

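View pics/s25.png

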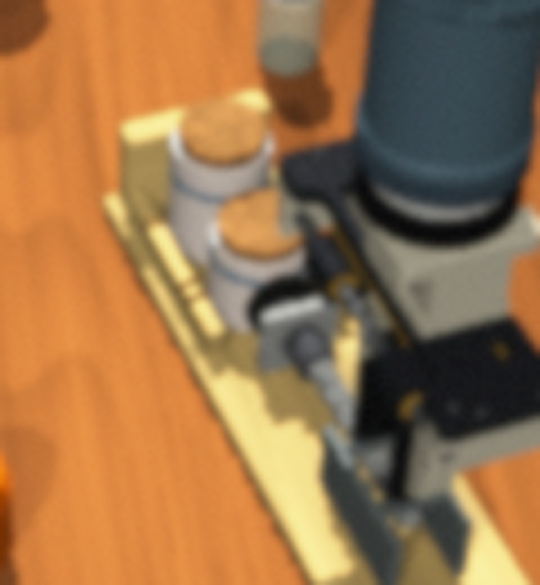

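View pics/t25.png

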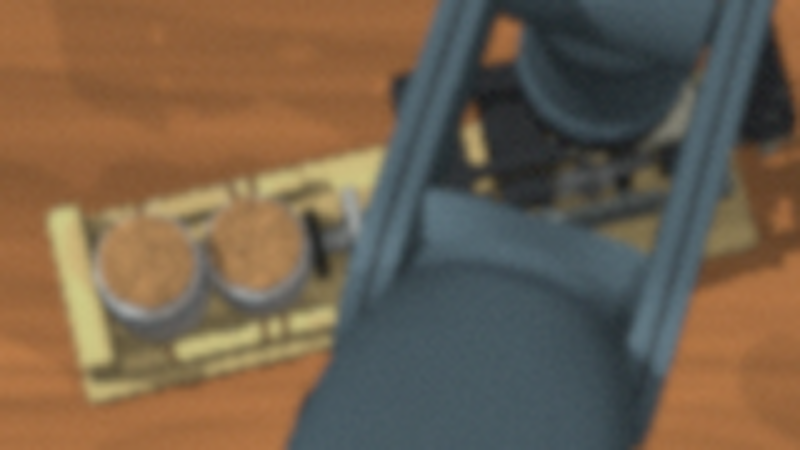

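>>> send_rows --rows "0 0 0 0 0 0 0.525;0 0 0 0 0 0 0.525;0 0 0 0 0 0 0.525;0 0 0 0 0 0 0.525"

```text
clock: 28.7
tool_pos: [0.6618, -0.0737, 0.0809]
tcp_rot: [0.38, -3.117, 0.0]
contact_force: [0.3, -4.9, -6.7]
opening: 0.528
```

```bash
python3 - <<'E'
from h import *
s,c=wrist();d=cv2.absdiff(c["image"][200:350,380:,::-1],cv2.imread("pics/w24.png")[200:350,380:]);print(s["opening"],s["contact_force"],d.mean(),(d.max(2)>40).mean())
print(arm.sign_off())
E
```

```text
0.5275513127379426 [ 0.27362762 -4.93342926 -6.72264602] 1.8691538461538462 0.0
the job is handed in; nothing more can be done
None
```

The job is handed in at about 29 s of the 64 s allowed. Both jars are packed, the clamp is tight and the arm is still holding the paddles squeezed; sign-off gives no verdict.

- **Packing:** I set the tall jar in place one and let go, then the squat jar in place two and let go. Before clamping, wrist-camera measurements put both about 5 mm short of their marks and centred between the rails.
- **Clamping:** I pumped the paddles four strokes. Over the last 5 mm or so of the final squeeze the pad and row stopped moving while the jaw kept advancing, so the row is against the end stop. The top view also shows the tall jar at the stop with both jars upright.
- **Plunger:** I estimate it is about 10 mm in, from rod and jaw pixels and the paddle travel. It isn't measured directly, because the jaw plate hid the black ring at the end.
- **Final hold:** the gripper was steady at opening 0.53 with a 15 N grip limit, and two pictures 0.5 s apart showed no movement.

**What disagreed:**
- The wrist camera read 2 to 4 mm off from the fixed cameras, so I corrected for that when placing.
- The tall jar read 2.4 mm short right after placing but 5.4 mm short later. Both readings were within the allowed 15 mm.
- The contact forces of the pad on the squat jar and of the tall jar on the end stop were not measured.

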